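# Fasten the shoemaker's wide tack case

## Robot

A 7-joint arm with a two-finger parallel gripper is mounted at the origin on the work surface. World frame = base frame: x ahead of the robot, y to its left, z up, the work surface at z = 0. Lengths are in m, angles in degrees, forces in N, time in s.
With the tool pointing down it reaches from about 0.35 to 0.775 m from the base axis. Payload 3.1 kg.
Tool frame: the origin (TCP) lies on the centre line of the jaws, within the pads' length; the fingertips stand 17 mm ahead of it and the grasp point (between the pads) lies 2 mm behind it (robot.tip_reach is the distance from the TCP to the fingertips, in m); z points along the fingers, y is the direction in which the jaws open and shut (so a half turn about z gives the same grasp; the last joint's range is limited). The gripper opens to 85 mm and grips with 20 to 120 N. Pads are 22 mm wide; open, the fingers measure 114 mm over their backs; the gripper's body (76 mm by 85 mm) begins 54 mm behind the grasp point. The pads swing forward as they close: fully open they stand 13 mm farther back than shut.
Start: joints at [69.001, 17.813, 0.802, 86.603, -0.252, 75.585, -1.558], TCP at [0.176, -0.521, 0.248] pointing down, gripper open.
Joint ranges: [-154.91, 154.91], [-16.99, 109.72], [-72.82, 74.43], [7.12, 147.25], [-82.49, 262.49], [11.32, 116.49], [-174.64, 174.64]. Speed limits (degrees/s): [159.86, 159.86, 180, 180, 180, 180, 180].

## Interface

Orientations are given as [roll, pitch, yaw] about the fixed x, y, z axes, in that order (R = Rz(yaw) Ry(pitch) Rx(roll)).
In Python, from station import robot, fingers, vision, workorder, recognise gives the robot as it stands. Calls block until the motion is done:
- robot.move_to(position, orientation): joint-space move of the TCP to a pose.
- robot.line_to(position, orientation=None, velocity=0.15, f_stop=None): straight line of the TCP; orientation=None keeps the orientation; velocity is the mean speed in m/s. With f_stop (N) it stops when the force on the tool has changed by that much, and returns True; else False.
- robot.move_j(angles): joint-space move.
- fingers.gripper_to(opening, force=None): opening from 0.0 (shut) to 1.0 (fully open); force is the grip in N (None keeps the last); returns when the fingers have stopped.
- robot.pause(seconds).
- robot.inverse_kinematics(position, orientation): joint angles nearest the present ones, or None.
- vision.grab_frame(name): name is "scene" or "top" or "wrist"; returns the picture (400x640x3 uint8, red, green, blue); there is no depth.
- vision.calibration(name): a dict with "mtx" (3x3 intrinsics, pixels), "extrinsics" (4x4, takes a point from world to camera coordinates); the wrist camera has in their place "T_tool_cam" (4x4, takes a point from camera to tool coordinates, whose origin is the TCP and whose axes are the flange's). Camera axes: x right, y up, looking along -z (the intrinsics and any distortion apply to the point x, -y, -z); pixel columns grow to the right and rows downward; lengths in m; the calibration is good to about 2 mm. A picture is of the moment at which its call begins: read the wrist's pose just before it. calibration takes no time and is no camera call.
A pose or a line that the arm cannot do raises robot.PlanningError and nothing moves.
- workorder.close_job(): hands the job in, once; it reports no verdict.
Trained networks look in the newest picture that a camera, given by its name, has taken for a name from the list of things; names that differ only in an ending like _2 or _b are one class to them, and where a whole thing is asked for, a point or a joint stands for the part that bears it (a point fixed in the world has none). Each returns a list of dicts, best first, with "p" (0 to 1); they miss things now and then, are a little off and sometimes report something else, mostly with a low value. They report only what shows in the picture. A call takes as long as a camera call.
- recognise(label, camera): "rect" ([centre column, centre row, width, height] in pixels, round what is visible of it).
Readings, each from a call of its own:
- robot.current_time_s(): time.
- robot.current_joint_positions(): joint angles.
- robot.current_dq(): joint speeds.
- robot.current_joint_torque(): joint torques, N m.
- robot.current_tool_pos(): TCP position.
- robot.current_eef_rot(): TCP orientation.
- robot.current_contact_force(): force on the tool from outside, world axes, zero at the start.
- robot.current_torque(): the same for the moment, N m.
- robot.current_finger_gap(): opening from 0.0 (shut) to 1.0 (fully open).
Only numpy, scipy, OpenCV 4.12 (cv2) and the standard library are available. Lean on these libraries where they do the work, as an engineer would, in place of code of your own. Each camera call takes 0.05 s, during which the arm holds its last target.

## Task

Two flat wooden tack cases stand on the shoemaker's bench, both with the lid shut and the steel hasp swung open. Fasten the wider case: swing its hasp right over until it lies flat on the lid with the staple standing up through its slot, and let go. Leave the narrower case unfastened, with its hasp open.

Things in the scene. Friction and masses are not known exactly. Their poses are not given: they have to be found in the camera images.
- case_wide: Wider of two fixed wooden cases: 220 mm deep (x), 300 wide (y), top 90 mm up, lid shut. Origin: centre of underside; -x is the front, roughly towards the robot. On top, in its frame (mm): hasp hinge line along y at x -70, z 95, hasp centred on y 0; steel staple (the catch) at x -12 to 10, y 0, 6 thick, reaching z 110. A loose tin (68 across, 26 high) stands by x 70, y 95.
- hasp_wide (a joint): Its hasp, rad: steel strap 114 mm long from the hinge line, 36 wide, 4 thick; solid to 54 mm, slot (30 x 18), solid end. 0: fastened, flat along the case's +x, staple through slot. 1.57: upright. Starts 1.75 to 2.35, leaning out over the front (-x); push it from that side. Stiff hinge (2 to 3 N at 50 mm), stays at any angle it is left at: press it right down. Limit 2.5.
- case_narrow: The narrower case: 170 mm wide (y), otherwise the same make, 220 mm deep (x), top 90 mm up, fixed, lid shut, with the same hasp and staple at the same places in its frame. Origin: centre of its underside; -x is its front. A loose thread spool (36 mm across, 40 mm high) stands at the back of its lid.
- hasp_narrow (a joint): Hinge angle of the narrow case's hasp, rad: same hasp, same meaning and same starts as hasp_wide. It is to be left open, leaning out over the front of its case (above 1.4).

How it is judged (in metres and radians):
At the end, for the whole second after the job is handed in: The wide case's hasp lies down over its staple, within 0.18 rad (10 degrees) of flat on the lid, at rest; the narrow case's hasp still stands open (above 1.4 rad) (value of joint hasp_wide below 0.18 rad and velocity of joint hasp_wide between -0.1 and 0.1 rad/s and value of joint hasp_narrow above 1.4 rad); the robot touches nothing.
It fails at once if the narrow case's hasp was swung over towards its catch (below 1.4 rad) (value of joint hasp_narrow below 1.4 rad).
It also fails if it takes over 29 s, if anything falls off the work surface, if the arm or the gripper's body presses on something with over 40 N, if the wrist force passes 120 N, or if a joint passes its speed limit or range.

## Working session

There is one attempt and no reset: what is moved stays moved. The work goes in short steps, each a Python script; the robot and the scene stay as the last script left them, time stands still between calls to the robot, and variables do not carry over. Pictures are saved under pics/ and viewed, and the job is handed in when it is done.

```bash
mkdir -p pics; ls
python3 - <<'E'
from station import robot, fingers, vision, workorder, recognise
import cv2
for c in ("scene","top"):
    im=vision.grab_frame(c); cv2.imwrite(f"pics/{c}0.png",im[:,:,::-1])
    for l in ("case_wide","case_narrow","hasp_wide","hasp_narrow"):
        print(c,l,[(d["p"],d["rect"]) for d in recognise(l,c)][:3])
    k=vision.calibration(c); print(k)
print(robot.current_time_s(),robot.current_tool_pos(),robot.current_eef_rot())
E
```

```text
pics
scene case_wide [(0.91, [304.2, 276.1, 144.5, 156.7])]
scene case_narrow [(0.9, [367.4, 167.4, 102.0, 98.5])]
scene hasp_wide [(0.66, [270.5, 222.7, 29.3, 48.2])]
scene hasp_narrow [(0.56, [337.2, 140.0, 14.2, 44.8])]
{'mtx': array([[367.97147882,   0.        , 320.83461894],
       [  0.        , 367.97147882, 199.53698869],
       [  0.        ,   0.        ,   1.        ]]), 'extrinsics': array([[ 0.87922773,  0.47610961,  0.01668058, -0.51023248],
       [-0.29760254,  0.52156514,  0.7996265 ,  0.11725979],
       [ 0.37200985, -0.70801797,  0.60026596, -1.17592919],
       [ 0.        ,  0.        ,  0.        ,  1.        ]])}
top case_wide [(0.84, [394.0, 168.4, 152.6, 127.4])]
top case_narrow [(0.81, [239.0, 177.1, 84.2, 101.1])]
top hasp_wide [(0.68, [408.9, 199.8, 32.2, 20.5])]
top hasp_narrow [(0.55, [227.1, 214.1, 26.1, 20.7])]
{'mtx': array([[447.16876731,   0.        , 320.01412998],
       [  0.        , 447.16876731, 194.14746816],
       [  0.        ,   0.        ,   1.        ]]), 'extrinsics': array([[ 0.02207749, -0.99975263, -0.00269659, -0.03008926],
       [ 0.99252858,  0.02159406,  0.12008629, -0.59571251],
       [-0.11999835, -0.00532764,  0.9927598 , -1.0434325 ],
       [ 0.        ,  0.        ,  0.        ,  1.        ]])}
0.5 [ 0.17552866 -0.52121383  0.24825584] [-1.79994599e+02  7.04725077e-04  1.86123249e+01]
```

View pics/scene0.png

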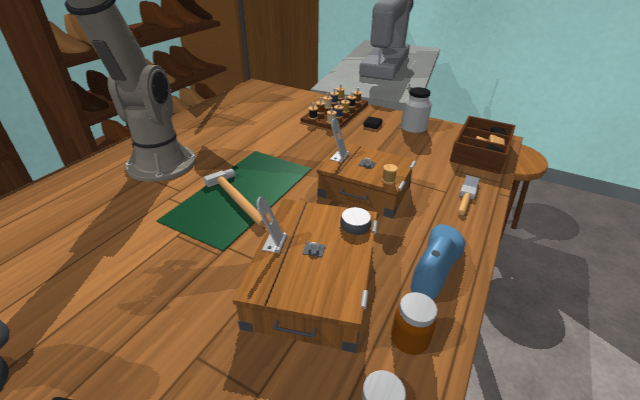

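View pics/top0.png

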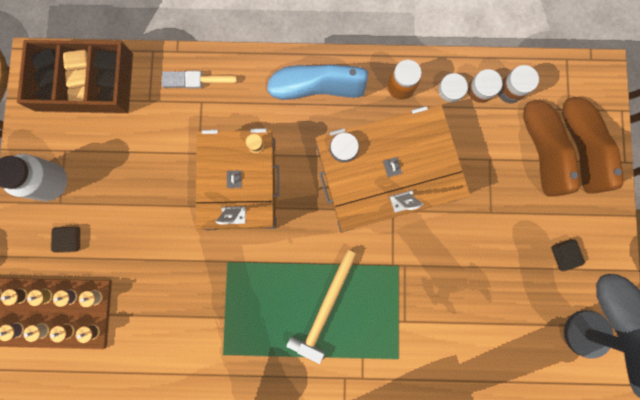

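```bash
python3 -c "
import cv2
im=cv2.imread('pics/top0.png'); cv2.imwrite('pics/top_c.png',cv2.resize(im[90:250,300:500],None,fx=4,fy=3.7,interpolation=cv2.INTER_CUBIC)[:600])
im=cv2.imread('pics/scene0.png'); cv2.imwrite('pics/scene_c.png',cv2.resize(im[180:360,210:400],None,fx=4,fy=3.3,interpolation=cv2.INTER_CUBIC)[:600])"
```

```text
(no output)
```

View pics/top_c.png

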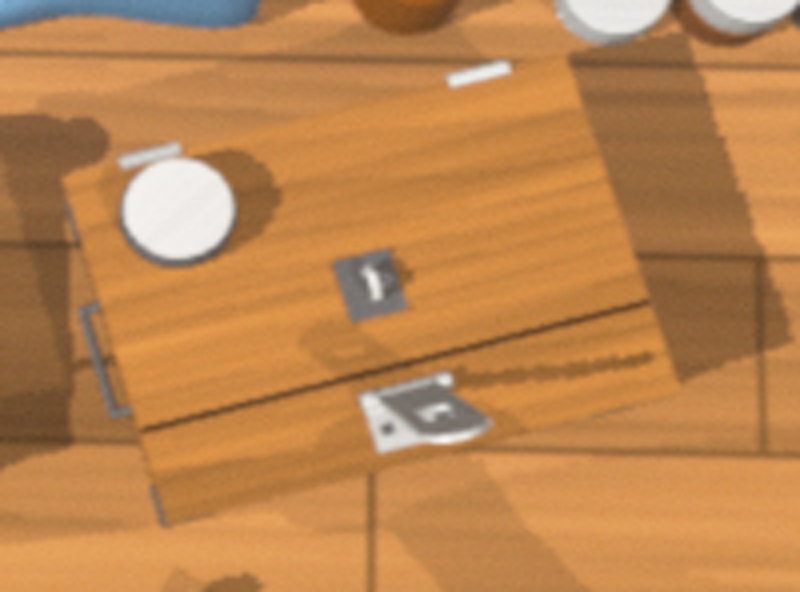

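View pics/scene_c.png

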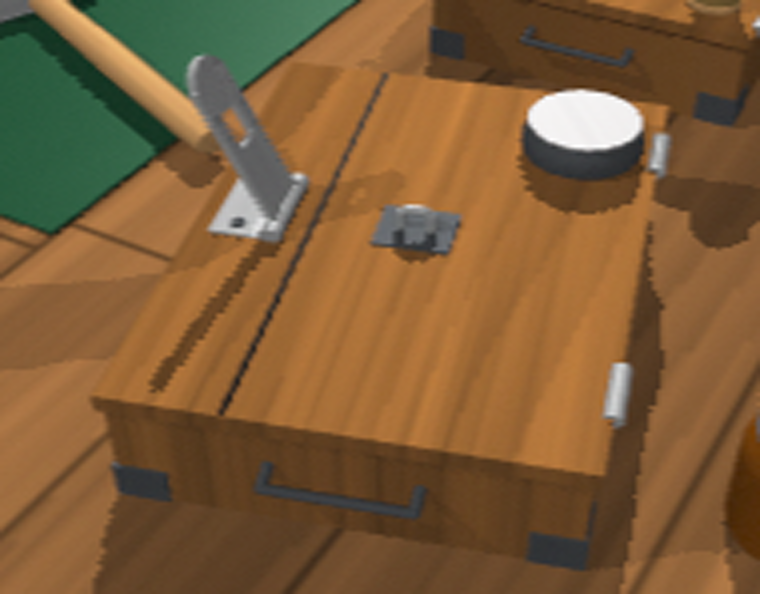

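The wide case is at top (393,168) with its staple at (393,167). Its hasp leans out at (409,200), and the tin is at (344,146). In the scene view the hasp tip is near (260,198). I'll fit the pose and hasp angle jointly from the lid corners.

```bash
cat > h.py <<'E'
import numpy as np, cv2
from scipy.optimize import least_squares
from station import robot, fingers, vision, workorder, recognise
def proj(c,P):
    k=vision.calibration(c);P=np.atleast_2d(P)
    q=P@k["extrinsics"][:3,:3].T+k["extrinsics"][:3,3]; q=q*[1,-1,-1]
    u=q@k["mtx"].T; return u[:,:2]/u[:,2:]
def W(p,P):
    c,s=np.cos(p[2]),np.sin(p[2]);P=np.atleast_2d(P)
    return P@np.array([[c,-s,0],[s,c,0],[0,0,1]]).T+[p[0],p[1],0]
def hp(a,r,y=0): return [-.07+r*np.cos(a),y,.095+r*np.sin(a)]
E
python3 - <<'E'
from h import *
C=[[.11,.15,.09],[.11,-.15,.09],[-.11,-.15,.09],[-.11,.15,.09]]
top=np.array([[316.3,139.2],[442.5,104.9],[470,193.5],[341.3,231.9]])
# scene: near=-y side ; front -x
sc=np.array([[377,211.8],[361.3,323.9],[233.75,301.2],[282.5,198.8]])
f=lambda p,w=0:np.r_[(proj("top",W(p,C))-top).ravel(),(proj("scene",W(p,C))-sc).ravel(),(proj("top",W(p,[0,0,.09]))-[393,167]).ravel(),
   (proj("scene",W(p,hp(p[3],.114)))-[260,197]).ravel()]
r=least_squares(f,[.55,-.2,.2,2],loss="soft_l1");p=r.x
print(p,np.degrees(p[2:]));print(f(p).reshape(-1,2).round(1))
print("tip top",proj("top",W(p,hp(p[3],.114))),"hinge",proj("top",W(p,hp(0,0))))
np.save("p.npy",p)
im=cv2.imread("pics/top0.png");im2=cv2.imread("pics/scene0.png")
ims={"top":cv2.resize(im,None,fx=4,fy=4),"scene":cv2.resize(im2,None,fx=4,fy=4)}
for c,I in ims.items():
    S=[C+[C[0]]]+[[hp(p[3],r_,y) for r_,y in((0,-.018),(.1,-.018),(.114,0),(.1,.018),(0,.018))]]+[[[-.012,0,.11],[.01,0,.11]]]
    for s in S: cv2.polylines(I,[(proj(c,W(p,s))*4+2).astype(int)],False,(255,255,0),1)
cv2.imwrite("pics/ov_top.png",ims["top"][380:960,1220:1920]);cv2.imwrite("pics/ov_scene.png",ims["scene"][740:1320,900:1560])
w=W(p,[-.07,0,.095]);print(w,W(p,hp(p[3],.114)),np.hypot(*w[0,:2]))
E
```

```text
[ 0.65979122 -0.18285913  0.29650854  1.86262875] [ 16.98868777 106.72076628]
[[ 0.6 -1.2]
 [-2.5 -0.9]
 [-1.   0.1]
 [ 1.8 -2.7]
 [-3.3  0.4]
 [-3.  -1.3]
 [-0.3 -1.4]
 [-0.8  0.8]
 [-0.6 -1.4]
 [ 0.1  1.3]]
tip top [[415.95791871 203.27214481]] hinge [[401.62454559 194.26952795]]
[[ 0.59284585 -0.20331193  0.095     ]] [[ 0.56147843 -0.21289514  0.20417988]] 0.6267391352132508
```

View pics/ov_top.png

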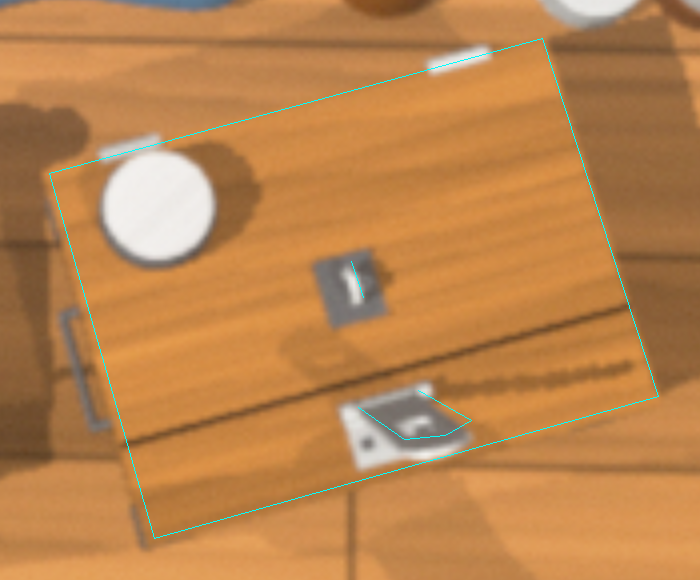

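View pics/ov_scene.png

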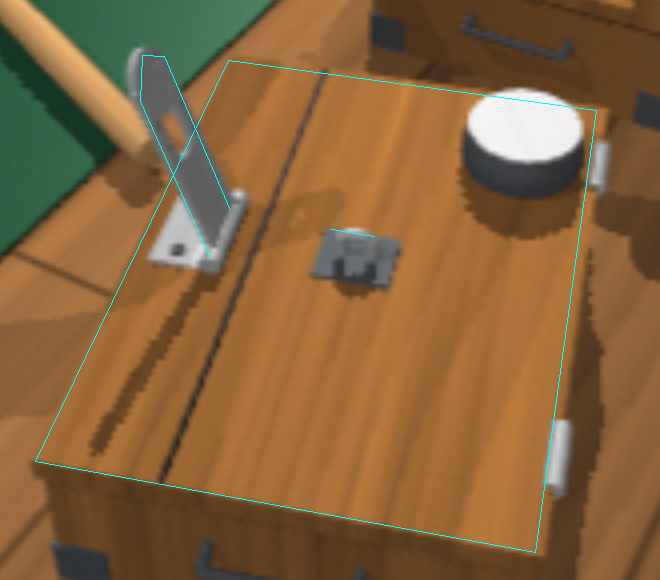

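The overlay agrees to about 3 px. The wide hasp stands at about 1.9 rad, and the case yaw of 17° nearly matches the tool yaw. Next I'll sweep the hasp over with closed fingers, keeping the leading edge on the solid end (r 95–107 mm).

```bash
cat > sweep.py <<'E'
from h import *
p=np.load("p.npy"); ori=[180,0,float(np.degrees(p[2]))]; R=robot.tip_reach
def tcp(u,z): return W(p,[u-.011,0,z+R])[0]   # u,z = lower leading edge of fingers
def stat(m): print(m,round(robot.current_time_s(),2),robot.current_tool_pos().round(4) if hasattr(robot.current_tool_pos(),'round') else robot.current_tool_pos(),np.round(robot.current_contact_force(),1))
E
python3 - <<'E'
from sweep import *
print(R)
fingers.gripper_to(0.0)
robot.move_to(tcp(-.165,.25),ori)
robot.line_to(tcp(-.165,.183),velocity=.15); stat("pre")
print(robot.line_to(tcp(-.085,.185),velocity=.12,f_stop=25)); stat("contact")
im=vision.grab_frame("scene");cv2.imwrite("pics/s1.png",cv2.resize(im[100:300,180:420,::-1],None,fx=3,fy=3))
E
```

```text
0.017
pre 3.44 [ 0.4916 -0.2351  0.2005] [0.2 0.5 0.8]
False
contact 4.26 [ 0.5678 -0.2111  0.2022] [ 0.2  1.  -0.1]
```

View pics/s1.png

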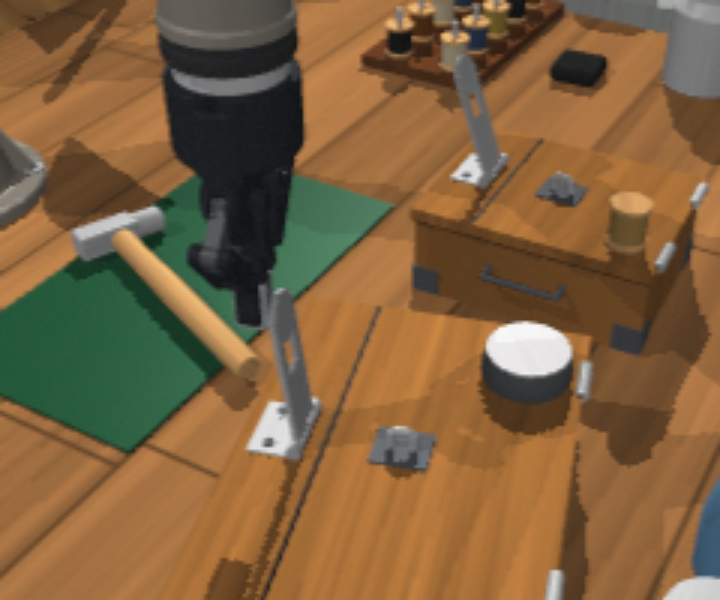

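The fingers at (250,310) in the crop are behind the hasp end, which they have pushed nearly upright. I'll continue along the arc.

Run:
```python
from sweep import *
t=.003
for a,r in [(1.5,.095),(1.25,.097),(1.0,.100),(.75,.103),(.5,.105),(.3,.106)]:
    u=-.07+r*np.cos(a)-t*np.sin(a); z=.095+r*np.sin(a)+t*np.cos(a)
    s=robot.line_to(tcp(u,z),velocity=.12,f_stop=30); 
    if s: break
stat(("arc",a,s))
im=vision.grab_frame("scene");cv2.imwrite("pics/s2.png",cv2.resize(im[100:300,180:420,::-1],None,fx=3,fy=3))
```

```text
('arc', 0.3, False) 6.38 [ 0.6776 -0.1768  0.145 ] [-0.3 -0.4 -0.2]
```

View pics/s2.png

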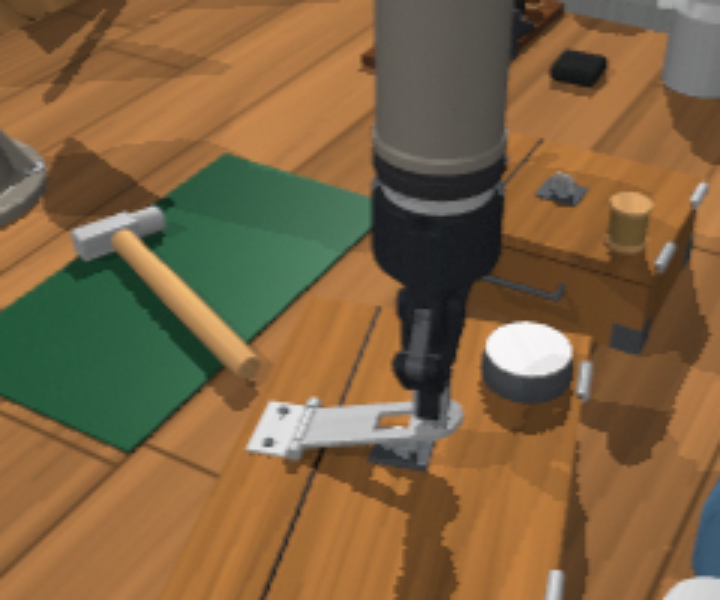

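The hasp is down to about 0.3 rad, with the fingers on its solid end at crop (430,420) and the slot over the staple. Now I'll press it down.

Run:
```python
from sweep import *
print(robot.line_to(tcp(-.07+.108,.106),velocity=.08,f_stop=20)); stat("a")
print(robot.line_to(tcp(-.07+.108,.090),velocity=.03,f_stop=12)); stat("press")
c=robot.current_tool_pos(); robot.line_to([c[0],c[1],.25],velocity=.2); stat("up")
robot.line_to(tcp(-.25,.25),velocity=.3); stat("back")
for n in("scene","top"):
    im=vision.grab_frame(n)
    print([ (l,[(d["p"],d["rect"]) for d in recognise(l,n)][:2]) for l in("hasp_wide","hasp_narrow")])
    b=im[160:310,220:420] if n=="scene" else im[90:250,190:490]
    cv2.imwrite(f"pics/f_{n}.png",cv2.resize(b[:,:,::-1],None,fx=4 if n=="scene" else 2.6,fy=4 if n=="scene" else 2.6))
```

```text
False
a 6.89 [ 0.6851 -0.1746  0.1218] [0.1 0.6 0.7]
True
press 7.31 [ 0.6865 -0.1751  0.1141] [-0.6  0.7  6.9]
up 8.15 [ 0.6857 -0.175   0.2481] [-0.4 -0.5 -0.6]
back 9.27 [ 0.4115 -0.258   0.2665] [0.3 0.3 0.2]
[('hasp_wide', [(0.75, [307.1, 246.4, 63.7, 22.5])]), ('hasp_narrow', [(0.68, [307.9, 247.2, 60.8, 22.6]), (0.62, [337.6, 137.8, 16.1, 39.0])])]
[('hasp_wide', [(0.65, [395.4, 167.8, 152.9, 125.1]), (0.56, [395.1, 173.8, 29.9, 53.4])]), ('hasp_narrow', [(0.82, [229.2, 216.6, 24.7, 14.7])])]
```

View pics/f_scene.png

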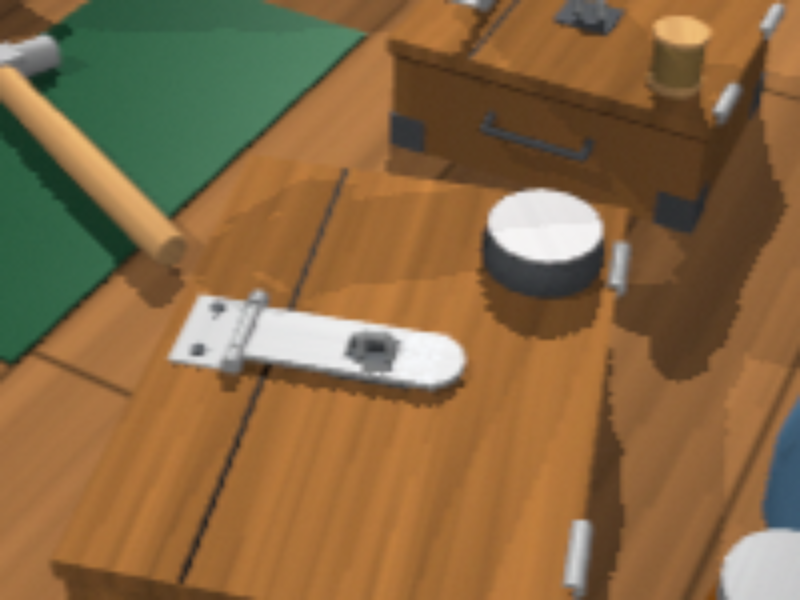

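View pics/f_top.png

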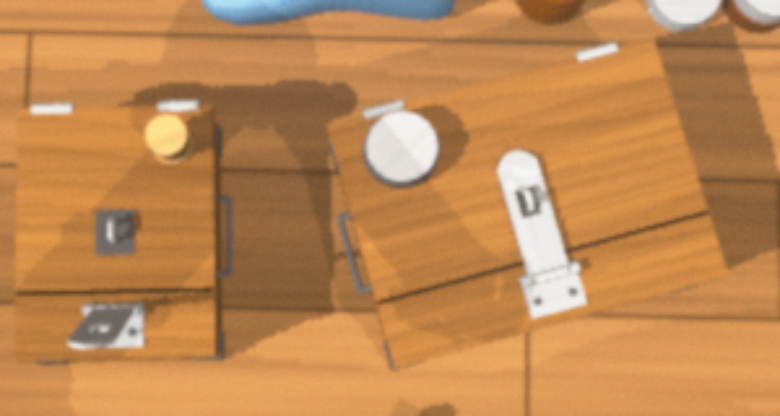

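The hasp lies flat with the staple showing in its slot at (372,347) in the scene crop. The fingertips stopped at z = 0.097, where the top of a flat hasp should be. The narrow hasp is still open. I'll hand the job in.

Run:
```python
from sweep import *
robot.pause(.3); stat("end"); workorder.close_job()
```

```text
end 9.87 [ 0.4102 -0.2591  0.267 ] [ 0.4  0.7 -1. ]
the job is handed in; nothing more can be done
```

The wide case is fastened, and I handed the job in at about 9.9 s of the 29 s allowed. I swept its hasp over with the closed fingers, pressed the solid end down until the 12 N stop tripped, then lifted off and backed away.

**Last checks:**
- **Wide hasp:** the fingertips stopped at z ≈ 0.097 m, which is the height of the top of a flat hasp. Both pictures show it flat on the lid with the staple up through its slot.
- **Narrow hasp:** the top picture shows it still leaning open, and the recogniser still reports it upright. I never touched it, but I didn't measure its angle.
- **Surroundings:** the tin and spool look undisturbed. The arm stood clear at the end, with about 1 N or less on the tool.

**Disagreements:**
- The recogniser's top answer for `hasp_narrow` in the scene view was a box on the wide hasp (p 0.68). The box on the real narrow hasp came second (p 0.62).
- In the top view its first box for `hasp_wide` covered the whole case.
- The pictures settled both. The camera fit of the case itself was good to about 3 px.

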